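# Load a pressing board and hold the sprung book clamp open at its mark

### The arm

A 6-joint arm with a two-finger parallel gripper is mounted at the origin on a cart in front of the work surface, level with it; the furniture and walls round the work are solid. World frame = base frame: x ahead of the robot, y to its left, z up, the work surface at z = 0. Lengths are in m, angles in rad, forces in N, time in s.
With the tool pointing down it reaches from about 0.35 to 0.85 m from the base axis. Payload 8.1 kg.
Tool frame: the origin (TCP) lies midway between the tips of the shut fingers; the grasp point (between the pads) lies 19 mm behind it; z points along the fingers, y is the line along which they close (so a half turn about z gives the same grasp; the last joint's range is limited). The gripper opens to 93 mm and grips with 3 to 60 N. Pads are 15 mm wide; open, the fingers measure 128 mm over their backs; the gripper's body (75 mm by 188 mm) begins 65 mm behind the grasp point.
Start: joints at [1.134, 0.13, 1.488, -0, 1.523, -0.085], TCP at [0.207, 0.563, 0.196] pointing down, gripper open.
Joint ranges: [-2.96, 2.96], [-0.89, 2.26], [0.02, 2.5], [-1.34, 4.48], [0, 2.73], [-2.66, 2.66]. Speed limits (rad/s): [2.39, 2.39, 2.79, 3.14, 3.14, 3.14].

### API

Orientations are given as a rotation vector (axis times angle).
In Python, from plant import read_state, read_camera, camera_model, close_job gives the robot as it stands. The module is installed in compiled form; this text tells all that it offers.
- The arm moves only by the tool carry_out, never from a script. Its argument "moves" is a list of rows, each an object of numbers: "jaw": the finger opening in m, from 0 to 0.093; "dx", "dy", "dz": the shift along the tool's x, y, z in m; "yaw": the turn about the tool's z in rad. In form: [{"jaw": .., "dx": .., "dy": .., "dz": .., "yaw": ..}, ...]. A call has 1 to 8 rows; each row shifts and turns the commanded pose from where the row before left it, along the tool's axes as they then stand; what a row does not reach is not made up. A row lasts 1/8 s, in which the tool goes at most 62.5 mm and 10.7 degrees, less where a joint would pass 70% of its speed; a pose out of reach is approached as far as the arm can. A call is refused whole if a number of a shift passes 0.0625 or a number of a turn 0.188, either way. A call with a gripper value outside its range is refused whole. The fingers move at their own pace and stop on an object; "grip_force" is the grip in N (left out, the last holds). Time passes only in rows, so rows that do not move let the fingers close. It gives the time, the measured TCP pose, the force, the opening and the grip force at its end, in the units of the state.
- read_state(): the state, without advancing time (a new reading comes with each control period).
- read_camera(name): name is "scene" or "side" or "wrist"; returns the picture (480x640x3 uint8, red, green, blue); there is no depth.
- camera_model(name): a dict with "camera_matrix" (3x3 intrinsics, pixels), "view" (4x4, takes a point from world to camera coordinates). Camera axes: x right, y up, looking along -z (the intrinsics and any distortion apply to the point x, -y, -z); pixel columns grow to the right and rows downward; lengths in m; the calibration is good to about 2 mm. A picture is of the moment at which its call begins: read the wrist's pose just before it. camera_model takes no time and is no camera call; for the wrist camera it gives the pose at the moment of the call.
- close_job(): hands the job in; it is judged then, once.
The state is a dict: "t": time; "q": joint angles; "dq": joint speeds; "joint_torque": joint torques, N m; "tool_pos": TCP position; "orientation": TCP orientation; "force": force on the tool from outside, world axes, zero at the start; "wrist_torque": the same for the moment, N m; "opening": finger opening in m; "gripper_force": force on a finger pad.
Only numpy, scipy, OpenCV 4.12 (cv2) and the standard library are available. Lean on these libraries where they do the work, as an engineer would, in place of code of your own. Each camera call takes 0.05 s, during which the arm holds its last target. There are 200 camera calls.

### The job

Get the sprung book clamp ready for the next book: take the blue pressing board out of the grey stand and stand it on edge, fully down and about centred, in the clamp's empty slot beside the jaw, and let go of it. Then pull the jaw by its handle away from the boards until its black pointer stands over the red mark on the rail, and finish while still holding it there against its spring so that I can set the book in. Leave the blue board already in the other slot and the round tin where they are.

Things in the scene. Friction and masses are not known exactly. Their poses are not given: they have to be found in the camera images.
- clamp: Sprung book clamp, fixed to the bench: plywood base 270 x 140 x 12 mm, wooden spring block on its +x half. Origin: centre of the underside; local x runs from the jaw (-x) to the boards (+x), z up. Two slots across it, at local x = +30 mm (near_slot, empty) and +100 mm (holds a board). A rail with a scale runs along local y = -60 mm, top 26 mm above the bench.
- near_slot (a point): Centre of the floor of the empty slot, 28 mm above the bench; axes as the clamp's: the slot runs along y (130 mm, open at both ends), the board's thickness lies along x. Both slots are 14 mm wide and 25 mm deep between round-topped walls 10 mm thick, tops 53 mm above the bench. A seated board's centre is 45 mm above the slot floor.
- board_center (a point): Centre of the loose blue pressing board, 10 x 120 x 90 mm (its x, y, z), 0.1 to 0.15 kg, pale stripe near its upper edge. It starts on edge in the grey stand (base 90 x 140 x 12 mm, fixed to the bench, one slot 14 mm wide and 25 mm deep, wall tops 37 mm above the bench), its centre 57 mm and its top edge 102 mm above the bench.
- board: The same loose blue board; origin at the middle of its lower edge, z up.
- rear_board_center (a point): Centre of the other blue board, of the same size, standing loose in the clamp's far slot (top edge 118 mm above the bench); to be left alone.
- rear_board: The same other blue board; origin at the middle of its lower edge, z up.
- jaw: Sliding wooden jaw of the clamp, 16 x 92 mm, 44 mm high, cork-faced toward the boards; origin under its middle, 14 mm above the bench, axes as the clamp's. It rests at clamp x = -35 mm, slides to the clamp's -x by at most 70 mm and springs back when let go: about 4 N to start, plus 110 N/m of travel (about 10 N at 60 mm).
- handle (a point): Middle of the dark wooden handle that stands up on the jaw, 88 mm above the bench: a paddle 14 mm thick along the clamp's x and 52 mm wide along its y, from 58 to 105 mm above the bench, rounded top. Moves with the jaw; axes as the clamp's.
- pointer (a point): Tip of the jaw's thin black pointer (3 mm wide), 35 mm above the bench over the rail. Moves with the jaw; axes as the clamp's.
- red_mark (a point): Centre of the top of the red mark, a clip 12 mm wide (along x) across the rail, 29 mm above the bench, fixed; axes as the clamp's. It lies 35 to 60 mm from the pointer's rest position along the clamp's -x.
- needle_tin: Round grey tin, 46 mm across and 21 mm high, loose on the bench between the stand and the clamp; to be left alone. Origin under its middle.
There are look-alikes about, which are no part of the job. What is shaped like the board but pink is not meant.

How it is judged:
By the outcome, as a careful person would: the job done as asked, in the order asked, and still so for the second after the job is handed in, while the arm keeps its last pose, push and grip.
It also fails if it takes over 45 s, if anything falls off the work surface, if the arm or the gripper's body presses on something with over 40 N, if the wrist force passes 120 N, or if a joint passes its speed limit or range.

## Working session

There is one attempt and no reset: what is moved stays moved. The work goes in short steps, Python scripts to look and compute and a tool call to move; the robot and the scene stay as the last step left them, time stands still between calls to the robot, and variables do not carry over. Pictures are saved under pics/ and viewed, at most 10 in all, crops included, and the job is handed in when it is done.

Besides the shell and the picture viewer there is one more tool, called after ">>>" in YAML: its name, and indented under it one key for each argument. carry_out: Moves the arm, as the interface text tells. Its arguments: {"type":"object","properties":{"moves":{"type":"array","items":{"type":"object","properties":{"jaw":{"type":"number"},"dx":{"type":"number"},"dy":{"type":"number"},"dz":{"type":"number"},"yaw":{"type":"number"}}}},"grip_force":{"type":"number"}},"required":["moves"]}

```bash
mkdir -p pics; python3 - <<'E'
from plant import *
import cv2,numpy as np
np.set_printoptions(precision=4,suppress=True)
for n in("scene","side"):
    im=read_camera(n);cv2.imwrite(f"pics/{n}0.png",im[:,:,::-1]);m=camera_model(n);print(n,m)
s=read_state();print(s)
E
```

```text
scene {'camera_matrix': array([[444.7686,   0.    , 318.2266],
       [  0.    , 444.7686, 243.9428],
       [  0.    ,   0.    ,   1.    ]]), 'view': array([[-0.1742,  0.9846, -0.012 ,  0.0621],
       [-0.7436, -0.1235,  0.6571,  0.3654],
       [ 0.6455,  0.1234,  0.7537, -1.6299],
       [ 0.    ,  0.    ,  0.    ,  1.    ]])}
side {'camera_matrix': array([[480.7091,   0.    , 323.3659],
       [  0.    , 480.7091, 241.3649],
       [  0.    ,   0.    ,   1.    ]]), 'view': array([[ 0.929 , -0.3694, -0.0214, -0.5161],
       [ 0.2407,  0.5593,  0.7932, -0.2227],
       [-0.281 , -0.7421,  0.6085, -0.8714],
       [ 0.    ,  0.    ,  0.    ,  1.    ]])}
{'t': 0.1, 'q': array([ 1.1336,  0.1311,  1.4892,  0.    ,  1.523 , -0.0854]), 'dq': array([-0.0014, -0.0026, -0.0034,  0.0011,  0.0022,  0.0013]), 'joint_torque': array([ -0.0003, -56.1333, -49.3102,   0.0769,   0.029 ,  -0.0001]), 'tool_pos': array([0.2065, 0.5628, 0.1949]), 'orientation': array([-0.5497, -3.0927,  0.0024]), 'force': array([-0.5241,  0.6193, -0.5204]), 'wrist_torque': array([-0.0109,  0.0365, -0.0208]), 'gripper_force': 0.0, 'opening': 0.09301441284379366}
```

View pics/scene0.png

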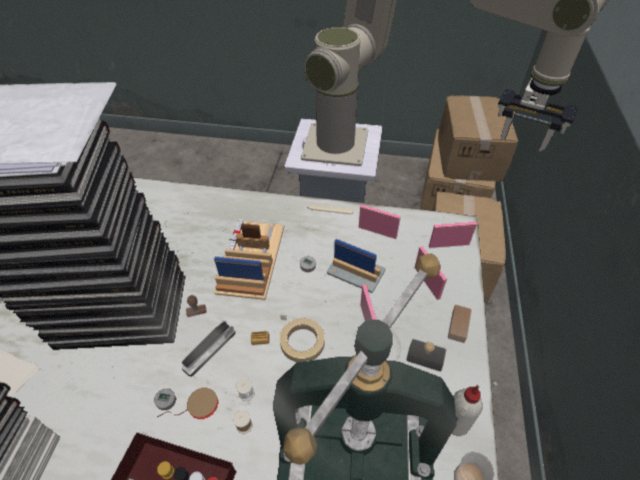

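View pics/side0.png

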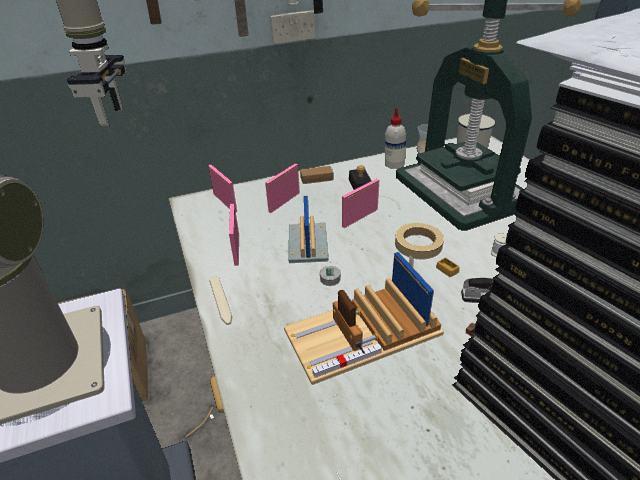

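The scene picture shows the blue board in the grey stand at (355,257) and the clamp with its own blue board at (240,270). In the side picture they are at (307,228) and (412,288). Four pink boards are look-alikes, and the jaw handle is at (347,305) with the red mark at (342,360). I'll confirm this in enlarged crops.

```bash
python3 - <<'E'
import cv2
a=cv2.imread("pics/scene0.png")[205:305,205:395];cv2.imwrite("pics/sc.png",cv2.resize(a,None,fx=4.2,fy=4.2,interpolation=cv2.INTER_CUBIC)[:, :798])
b=cv2.imread("pics/side0.png")[190:390,270:460];cv2.imwrite("pics/sd.png",cv2.resize(b,None,fx=3,fy=3,interpolation=cv2.INTER_CUBIC))
E
```

```text
(no output)
```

View pics/sc.png

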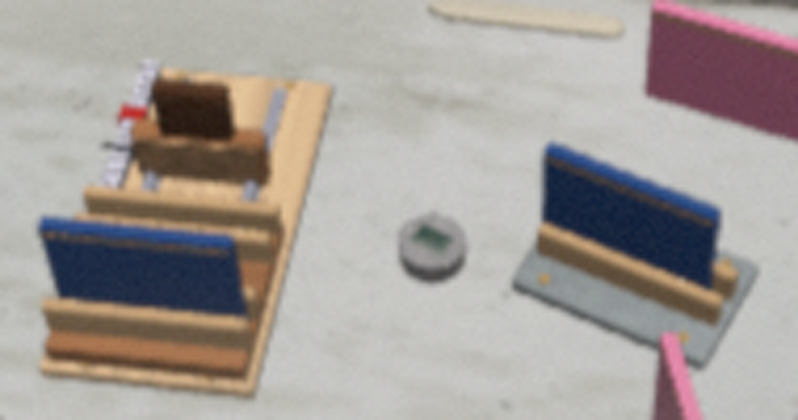

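View pics/sd.png

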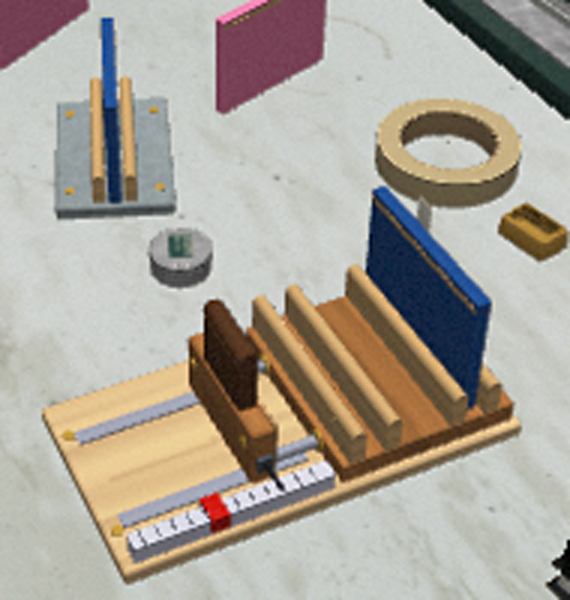

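The crops confirm it. The blue board in the grey stand is the one meant: scene crop (630,210), side crop (110,110). The other blue board is in the clamp's far slot, the near slot between the walls is empty, the red clip is at side crop (215,510) and the pointer at (278,482). Next I fit the poses.

```bash
cat > h.py <<'E'
import numpy as np,cv2
from plant import *
from scipy.optimize import least_squares
np.set_printoptions(precision=4,suppress=True)
def proj(m,P):
    P=np.atleast_2d(P);c=P@m["view"][:3,:3].T+m["view"][:3,3]
    c=c*[1,-1,-1];p=c@m["camera_matrix"].T
    return p[:,:2]/p[:,2:]
def w(p,L):
    L=np.atleast_2d(L)/1000.;c,s=np.cos(p[2]),np.sin(p[2])
    return np.c_[p[0]+c*L[:,0]-s*L[:,1],p[1]+s*L[:,0]+c*L[:,1],L[:,2]]
def ray(m,uv,z):
    K,V=m["camera_matrix"],m["view"];d=np.linalg.inv(K)@[uv[0],uv[1],1]*[1,-1,-1]
    d=V[:3,:3].T@d;o=-V[:3,:3].T@V[:3,3];return o+d*(z-o[2])/d[2]
E
cat > fit.py <<'E'
from h import *
S,D=camera_model("scene"),camera_model("side")
sc=lambda u,v:(205+(u+.5)/4.2-.5,205+(v+.5)/4.2-.5)
sd=lambda u,v:(270+(u+.5)/3-.5,190+(v+.5)/3-.5)
clamp=[(D,(-135,-70,12),sd(125,572)),(D,(-135,70,12),sd(43,410)),(D,(135,-70,12),sd(521,424)),
(D,(18,-65,53),sd(358,438)),(D,(42,-65,53),sd(394,424)),(D,(18,65,53),sd(260,299)),(D,(42,65,53),sd(293,288)),
(S,(135,-70,12),sc(42,370)),(S,(135,70,12),sc(252,388)),(S,(-135,70,12),sc(332,84))]
stand=[(D,(-45,-70,12),sd(56,208)),(D,(45,-70,12),sd(175,206)),(D,(-45,70,12),sd(57,100)),(D,(45,70,12),sd(171,96)),
(S,(45,-70,12),sc(514,284)),(S,(45,70,12),sc(702,358)),(S,(-45,70,12),sc(757,268))]
for n,k,p0 in(("clamp",clamp,(.5,-.15,0)),("stand",stand,(.5,.1,0))):
    f=lambda p:np.concatenate([(proj(m,w(p,l))-uv).ravel() for m,l,uv in k])
    r=least_squares(f,p0,loss="soft_l1");print(n,r.x,np.degrees(r.x[2]));print(f(r.x).reshape(-1,2).round(1).tolist())
    if n=="clamp":
        C=r.x
        for nm,uv,z in(("mark",sd(215,508),.029),("ptr",sd(281,486),.035)):
            q=ray(D,uv,z)-[C[0],C[1],0];c,s=np.cos(C[2]),np.sin(C[2]);print(nm,c*q[0]+s*q[1],-s*q[0]+c*q[1])
        print("near",w(C,(30,0,28)),"handle",w(C,(-35,0,88)))
print("board top corners",[ray(S,sc(*u),.102) for u in((547,150),(718,216))])
E
python3 fit.py
```

```text
clamp [ 0.5724 -0.1587  0.0367] 2.1040500359328087
[[-0.5, 1.5], [-1.3, -0.6], [1.0, 0.1], [0.7, -1.2], [0.5, -0.9], [-0.3, -1.1], [-0.4, -1.0], [-1.8, -1.3], [-0.6, 0.0], [-0.4, -0.9]]
mark -0.0733017382877363 -0.060409596962709776
ptr -0.03392324333148711 -0.06643184936009194
near [[ 0.6024 -0.1576  0.028 ]] handle [[ 0.5374 -0.16    0.088 ]]
stand [ 0.5733  0.1432 -0.338 ] -19.364062037422453
[[-0.2, 0.0], [0.4, -1.0], [0.5, -0.1], [-1.1, -0.2], [-1.5, -1.2], [-0.2, 1.3], [0.4, -0.6]]
board top corners [array([0.5551, 0.0814, 0.102 ]), array([0.5915, 0.1931, 0.102 ])]
```

```bash
cat > tri.py <<'E'
from h import *
S,D=camera_model("scene"),camera_model("side")
for a,b in(((430,265),(420,7)),((300,445),(570,6))):
    r=least_squares(lambda p:np.r_[(proj(S,p)-a).ravel(),(proj(D,p)-b).ravel()],(.7,.1,.3));print(r.x,r.cost)
E
python3 tri.py
```

```text
[0.8978 0.2714 0.4611] 1.1380809357493165
[1.1823 0.1308 0.4598] 0.022023967218080334
```

>>> carry_out:
  moves:
    - {"dx": -0.04, "dy": -0.022}
    - {"dx": -0.04, "dy": -0.022}
    - {"dx": -0.04, "dy": -0.022}
    - {"dx": -0.04, "dy": -0.022}
    - {"dx": -0.04, "dy": -0.022}
    - {"dx": -0.04, "dy": -0.022}

```text
invalid input at $.moves[0]: expected keys jaw, dx, dy, dz, yaw
```

>>> carry_out:
  moves:
    - {"jaw": 0.05, "dx": -0.04, "dy": -0.022, "dz": 0, "yaw": 0}
    - {"jaw": 0.05, "dx": -0.04, "dy": -0.022, "dz": 0, "yaw": 0}
    - {"jaw": 0.05, "dx": -0.04, "dy": -0.022, "dz": 0, "yaw": 0}
    - {"jaw": 0.05, "dx": -0.04, "dy": -0.022, "dz": 0, "yaw": 0}
    - {"jaw": 0.05, "dx": -0.04, "dy": -0.022, "dz": 0, "yaw": 0}
    - {"jaw": 0.05, "dx": -0.04, "dy": -0.022, "dz": 0, "yaw": 0}
    - {"jaw": 0.05, "dx": -0.04, "dy": -0.022, "dz": 0, "yaw": 0}
    - {"jaw": 0.05, "dx": -0.04, "dy": -0.022, "dz": 0, "yaw": 0}

```text
t: 1.1
tool_pos: [0.4471, 0.2864, 0.1954]
orientation: [-0.55, -3.093, 0.001]
force: [0.3, 1.2, 0.5]
opening: 0.0498
gripper_force: 0.0
```

>>> carry_out:
  moves:
    - {"jaw": 0.05, "dx": 0, "dy": 0, "dz": 0, "yaw": 0.18}
    - {"jaw": 0.05, "dx": 0, "dy": 0, "dz": 0, "yaw": 0.18}
    - {"jaw": 0.05, "dx": 0, "dy": 0, "dz": 0, "yaw": 0.18}
    - {"jaw": 0.05, "dx": 0, "dy": 0, "dz": 0, "yaw": 0.18}
    - {"jaw": 0.05, "dx": 0, "dy": 0, "dz": 0, "yaw": 0.18}
    - {"jaw": 0.05, "dx": 0, "dy": 0, "dz": 0, "yaw": 0.18}
    - {"jaw": 0.05, "dx": 0, "dy": 0, "dz": 0, "yaw": 0.18}
    - {"jaw": 0.05, "dx": 0, "dy": 0, "dz": 0, "yaw": 0.18}

```text
t: 2.1
tool_pos: [0.4462, 0.2876, 0.1953]
orientation: [-2.459, -1.956, 0.002]
force: [0.3, 0.1, -0.8]
opening: 0.0502
gripper_force: 0.0
```

```bash
cat > go.py <<'E'
# go.py x y ydeg z : remaining shift in tool axes (translation first, then yaw) 
import sys
from h import *
from scipy.spatial.transform import Rotation as R
s=read_state();M=R.from_rotvec(s["orientation"]).as_matrix()
x,y,a,z=map(float,sys.argv[1:5])
d=M.T@(np.array([x,y,z])-s["tool_pos"]);ya=np.degrees(np.arctan2(M[1,1],M[0,1]))
print("t",s["t"],"tcp",s["tool_pos"],"yang",ya,"zax",M[:,2],"F",s["force"],"op",s["opening"],s["gripper_force"],"q",s["q"])
print("shift",d,"yaw",np.radians((ya-a+90)%180-90))
E
python3 go.py 0.573 0.139 -18.5 0.19
```

```text
t 2.1 tcp [0.4462 0.2876 0.1953] yang -12.99985752916443 zax [-0.0009 -0.0005 -1.    ] F [ 0.2829  0.0626 -0.7889] op 0.05022576727202078 0.0 q [ 0.476  -0.0557  1.68   -0.      1.5183  0.7029]
shift [-0.1163  0.157   0.0053] yaw 0.09599559544485689
```

>>> carry_out:
  moves:
    - {"jaw": 0.05, "dx": -0.029, "dy": 0.039, "dz": 0, "yaw": 0}
    - {"jaw": 0.05, "dx": -0.029, "dy": 0.039, "dz": 0, "yaw": 0}
    - {"jaw": 0.05, "dx": -0.029, "dy": 0.039, "dz": 0, "yaw": 0}
    - {"jaw": 0.05, "dx": -0.029, "dy": 0.04, "dz": 0, "yaw": 0}
    - {"jaw": 0.05, "dx": 0, "dy": 0, "dz": 0, "yaw": 0.096}
    - {"jaw": 0.05, "dx": 0, "dy": 0, "dz": 0, "yaw": 0}

```text
t: 2.85
tool_pos: [0.5741, 0.1396, 0.1951]
orientation: [-2.544, -1.842, 0.002]
force: [0.6, -0.5, 0.6]
opening: 0.0495
gripper_force: 0.0
```

```bash
python3 go.py 0.573 0.139 -18.5 0.19; python3 - <<'E'
from h import *
m=camera_model("wrist");im=read_camera("wrist");cv2.imwrite("pics/w1.png",im[:,:,::-1]);np.savez("w1",**m)
for z,L in((.102,60),(.037,70)):
    print(proj(m,w((.5733,.1385,-.323),[(-5,-60,z*1000),(5,-60,z*1000),(5,60,z*1000),(-5,60,z*1000)])))
E
```

```text
t 2.85 tcp [0.5741 0.1396 0.1951] yang -18.200109704461372 zax [-0.0014 -0.0001 -1.    ] F [ 0.5535 -0.4865  0.6254] op 0.04949171177605608 0.0 q [0.1517 0.1075 1.5143 0.0001 1.5212 0.4694]
shift [-0.0009 -0.0008  0.0051] yaw 0.005234073051927978
[[311.4456 310.3781]
 [323.6448 310.455 ]
 [325.245  160.6205]
 [311.7144 160.5309]]
[[312.7184 282.4066]
 [322.8327 282.471 ]
 [324.0629 158.0328]
 [313.0502 157.9598]]
```

View pics/w1.png

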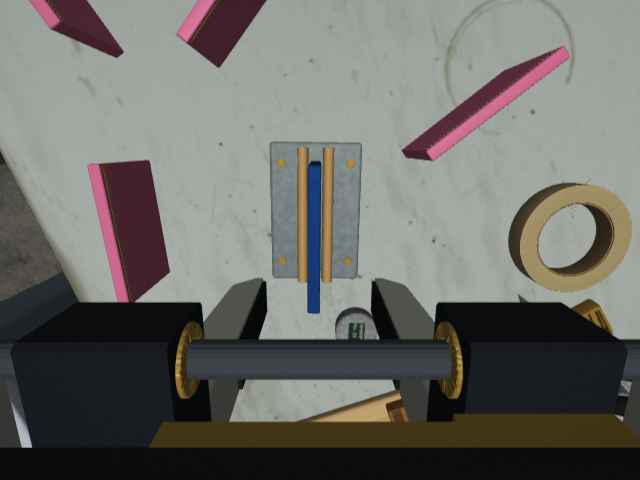

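The board's top edge runs from (314,163) to (314,312), between the fingers and about 3 mm left of the prediction. I shift slightly, go down and grip.

>>> carry_out:
  moves:
    - {"jaw": 0.05, "dx": -0.002, "dy": -0.003, "dz": 0.03, "yaw": 0}
    - {"jaw": 0.05, "dx": 0, "dy": 0, "dz": 0.03, "yaw": 0}
    - {"jaw": 0.05, "dx": 0, "dy": 0, "dz": 0.03, "yaw": 0}
    - {"jaw": 0.05, "dx": 0, "dy": 0, "dz": 0.03, "yaw": 0}
    - {"jaw": 0.05, "dx": 0, "dy": 0, "dz": 0.018, "yaw": 0}
    - {"jaw": 0.05, "dx": 0, "dy": 0, "dz": 0, "yaw": 0}

```text
t: 3.65
tool_pos: [0.5693, 0.1395, 0.0564]
orientation: [-2.542, -1.844, 0.004]
force: [0.0, -0.0, 1.0]
opening: 0.0501
gripper_force: 0.0
```

>>> carry_out:
  moves:
    - {"jaw": 0.0, "dx": 0, "dy": 0, "dz": 0, "yaw": 0}
    - {"jaw": 0.0, "dx": 0, "dy": 0, "dz": 0, "yaw": 0}
    - {"jaw": 0.0, "dx": 0, "dy": 0, "dz": 0, "yaw": 0}
    - {"jaw": 0.0, "dx": 0, "dy": 0, "dz": 0, "yaw": 0}
    - {"jaw": 0.0, "dx": 0, "dy": 0, "dz": 0, "yaw": 0}
    - {"jaw": 0.0, "dx": 0, "dy": 0, "dz": 0, "yaw": 0}
  grip_force: 25

```text
t: 4.4
tool_pos: [0.571, 0.1392, 0.0581]
orientation: [2.544, 1.843, 0.001]
force: [0.0, 0.5, 2.0]
opening: 0.0101
gripper_force: 25.0
```

>>> carry_out:
  moves:
    - {"jaw": 0.0, "dx": 0, "dy": 0, "dz": -0.01, "yaw": 0}
    - {"jaw": 0.0, "dx": 0, "dy": 0, "dz": -0.02, "yaw": 0}
    - {"jaw": 0.0, "dx": 0, "dy": 0, "dz": -0.025, "yaw": 0}
    - {"jaw": 0.0, "dx": 0, "dy": 0, "dz": -0.025, "yaw": 0}
    - {"jaw": 0.0, "dx": 0, "dy": 0, "dz": -0.025, "yaw": 0}
    - {"jaw": 0.0, "dx": 0, "dy": 0, "dz": -0.025, "yaw": 0}
    - {"jaw": 0.0, "dx": 0, "dy": 0, "dz": -0.01, "yaw": -0.177}
    - {"jaw": 0.0, "dx": 0, "dy": 0, "dz": 0, "yaw": -0.177}

```text
t: 5.4
tool_pos: [0.5719, 0.1394, 0.2012]
orientation: [2.172, 2.267, 0.005]
force: [0.6, -0.2, -1.2]
opening: 0.0096
gripper_force: 25.0
```

```bash
python3 go.py 0.6024 -0.1576 2.1 0.19
```

```text
t 5.4 tcp [0.5719 0.1394 0.2012] yang 2.4505104501620596 zax [ 0.0041  0.0006 -1.    ] F [ 0.632  -0.2341 -1.2394] op 0.009583105375881513 24.992011785507202 q [ 0.152   0.0931  1.5184 -0.      1.5259  0.1092]
shift [-0.298   0.0177  0.0112] yaw 0.006117561417975477
```

>>> carry_out:
  moves:
    - {"jaw": 0.0, "dx": -0.03, "dy": 0.002, "dz": 0, "yaw": 0}
    - {"jaw": 0.0, "dx": -0.045, "dy": 0.003, "dz": 0, "yaw": 0}
    - {"jaw": 0.0, "dx": -0.045, "dy": 0.003, "dz": 0, "yaw": 0}
    - {"jaw": 0.0, "dx": -0.045, "dy": 0.003, "dz": 0, "yaw": 0}
    - {"jaw": 0.0, "dx": -0.045, "dy": 0.003, "dz": 0, "yaw": 0}
    - {"jaw": 0.0, "dx": -0.045, "dy": 0.003, "dz": 0, "yaw": 0}
    - {"jaw": 0.0, "dx": -0.03, "dy": 0.001, "dz": 0, "yaw": 0}
    - {"jaw": 0.0, "dx": -0.013, "dy": 0, "dz": 0, "yaw": 0.006}

```text
t: 6.4
tool_pos: [0.5999, -0.1597, 0.1992]
orientation: [2.188, 2.252, 0.001]
force: [-0.1, -1.1, -1.2]
opening: 0.0097
gripper_force: 25.0
```

>>> carry_out:
  moves:
    - {"jaw": 0.0, "dx": 0, "dy": 0, "dz": 0, "yaw": 0}
    - {"jaw": 0.0, "dx": 0, "dy": 0, "dz": 0, "yaw": 0}

```text
t: 6.65
tool_pos: [0.5999, -0.1566, 0.1982]
orientation: [-2.185, -2.257, -0.001]
force: [-0.2, 0.6, -1.0]
opening: 0.01
gripper_force: 25.0
```

```bash
python3 go.py 0.6024 -0.1576 2.1 0.19; python3 - <<'E'
from h import *
m=camera_model("wrist");im=read_camera("wrist");cv2.imwrite("pics/w2.png",im[:,:,::-1])
C=(.5724,-.1587,.0367)
print(proj(m,w(C,[(18,65,53),(42,65,53),(18,-65,53),(42,-65,53),(95,60,118),(105,60,118),(-42,26,105),(-28,26,105),(-135,70,12)])))
im=read_camera("side");cv2.imwrite("pics/s2.png",im[:,:,::-1])
im=read_camera("scene");cv2.imwrite("pics/sc2.png",im[:,:,::-1])
E
```

```text
t 6.65 tcp [ 0.5999 -0.1566  0.1982] yang 1.8356432656143684 zax [ 0.0002  0.0005 -1.    ] F [-0.2128  0.639  -1.0485] op 0.00997747270570014 24.9923774600029 q [-0.3384  0.1831  1.4258  0.0005  1.5327 -0.3705]
shift [-0.001   0.0025  0.0082] yaw -0.004613895414849335
[[307.2735 152.4313]
 [334.8241 152.3298]
 [308.7843 292.0363]
 [333.8299 291.9458]
 [413.8665 160.6201]
 [428.043  160.5679]
 [227.1602 206.3439]
 [245.5299 206.2767]
 [151.4126 147.1376]]
```

View pics/w2.png

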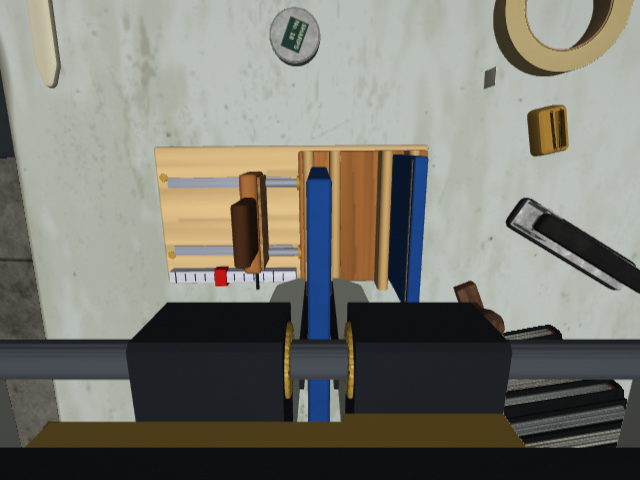

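Wrist view: the slot walls are visible at columns ~304 and ~335 (row 157), the board is at column 319, and its far end is at row 170. I measure the wall edges numerically.

```bash
python3 - <<'E'
import cv2,numpy as np
im=cv2.imread("pics/w2.png")
for r in(154,157,160):print(r,[tuple(int(v) for v in p[::-1]) for p in im[r-1:r+2,296:346].mean(0)])
E
```

```text
154 [(218, 186, 131), (218, 186, 130), (131, 96, 59), (137, 87, 45), (161, 103, 53), (159, 101, 52), (121, 82, 46), (131, 103, 65), (160, 128, 80), (179, 144, 91), (192, 155, 99), (201, 163, 105), (202, 165, 106), (198, 161, 103), (186, 151, 95), (171, 138, 87), (147, 118, 74), (103, 81, 51), (168, 109, 56), (175, 112, 56), (171, 110, 55), (169, 107, 55), (167, 106, 53), (166, 106, 53), (169, 108, 55), (171, 109, 55), (168, 107, 55), (165, 105, 54), (163, 104, 52), (159, 101, 52), (168, 106, 54), (177, 113, 58), (181, 117, 59), (76, 56, 35), (119, 94, 59), (150, 119, 75), (171, 137, 87), (186, 151, 96), (198, 161, 103), (204, 166, 107), (200, 162, 104), (192, 156, 98), (179, 144, 92), (159, 127, 81), (133, 107, 68), (162, 104, 53), (160, 103, 52), (160, 103, 52), (159, 101, 52), (157, 100, 51)]
157 [(217, 185, 131), (217, 185, 131), (126, 93, 57), (134, 85, 44), (161, 102, 53), (166, 105, 54), (115, 76, 41), (128, 101, 63), (157, 125, 80), (178, 143, 90), (191, 155, 98), (201, 162, 103), (202, 164, 105), (198, 162, 102), (188, 151, 96), (172, 138, 87), (150, 119, 75), (108, 85, 54), 
[... 614 characters left out ...]
44, 94, 50), (128, 100, 63), (156, 125, 79), (177, 143, 90), (191, 155, 98), (200, 162, 103), (202, 165, 106), (198, 162, 102), (188, 152, 97), (173, 138, 87), (150, 120, 75), (124, 99, 62), (148, 99, 53), (173, 111, 56), (170, 109, 55), (167, 107, 54), (165, 105, 53), (166, 105, 53), (168, 107, 54), (171, 109, 56), (168, 107, 55), (164, 104, 53), (163, 104, 53), (161, 102, 52), (168, 107, 54), (177, 114, 58), (181, 117, 59), (77, 58, 35), (119, 94, 59), (150, 120, 76), (171, 138, 87), (187, 151, 96), (198, 161, 103), (204, 166, 106), (201, 164, 104), (192, 156, 98), (179, 144, 92), (158, 126, 80), (156, 127, 80), (163, 105, 54), (161, 102, 52), (159, 100, 51), (158, 100, 50), (156, 99, 51)]
```

>>> carry_out:
  moves:
    - {"jaw": 0.0, "dx": 0, "dy": 0.003, "dz": 0, "yaw": -0.005}
    - {"jaw": 0.0, "dx": 0, "dy": 0, "dz": 0.02, "yaw": 0}
    - {"jaw": 0.0, "dx": 0, "dy": 0, "dz": 0.025, "yaw": 0}
    - {"jaw": 0.0, "dx": 0, "dy": 0, "dz": 0.025, "yaw": 0}
    - {"jaw": 0.0, "dx": 0, "dy": 0, "dz": 0.015, "yaw": 0}
    - {"jaw": 0.0, "dx": 0, "dy": 0, "dz": 0, "yaw": 0}
    - {"jaw": 0.0, "dx": 0, "dy": 0, "dz": 0, "yaw": 0}

```text
t: 7.68
tool_pos: [0.6033, -0.158, 0.1137]
orientation: [2.18, 2.26, 0.001]
force: [-1.4, 0.2, -1.2]
opening: 0.0098
gripper_force: 25.0
```

```bash
python3 go.py 0.6027 -0.1566 2.1 0.074
```

```text
t 7.675 tcp [ 0.6033 -0.158   0.1137] yang 2.0624247587122038 zax [ 0.0012 -0.0004 -1.    ] F [-1.3594  0.1606 -1.2039] op 0.009786510864381549 24.992336332798004 q [-0.3383  0.2421  1.5139  0.      1.3843 -0.3743]
shift [ 0.0014 -0.0006  0.0397] yaw -0.0006558116777033756
```

>>> carry_out:
  moves:
    - {"jaw": 0.0, "dx": 0, "dy": 0, "dz": 0.008, "yaw": 0}
    - {"jaw": 0.0, "dx": 0, "dy": 0, "dz": 0.008, "yaw": 0}
    - {"jaw": 0.0, "dx": 0, "dy": 0, "dz": 0.006, "yaw": 0}
    - {"jaw": 0.0, "dx": 0, "dy": 0, "dz": 0, "yaw": 0}

```text
t: 8.18
tool_pos: [0.6021, -0.1576, 0.0898]
orientation: [-2.18, -2.26, 0.001]
force: [0.2, -0.2, -1.4]
opening: 0.0097
gripper_force: 25.0
```

>>> carry_out:
  moves:
    - {"jaw": 0.0, "dx": 0, "dy": 0, "dz": 0.006, "yaw": 0}
    - {"jaw": 0.0, "dx": 0, "dy": 0, "dz": 0.005, "yaw": 0}
    - {"jaw": 0.0, "dx": 0, "dy": 0, "dz": 0.003, "yaw": 0}
    - {"jaw": 0.0, "dx": 0, "dy": 0, "dz": 0, "yaw": 0}

```text
t: 8.68
tool_pos: [0.6025, -0.1578, 0.0764]
orientation: [-2.181, -2.261, 0.0]
force: [-0.2, 0.0, -1.6]
opening: 0.0101
gripper_force: 25.0
```

>>> carry_out:
  moves:
    - {"jaw": 0.0, "dx": 0, "dy": 0, "dz": 0.002, "yaw": 0}
    - {"jaw": 0.0, "dx": 0, "dy": 0, "dz": 0.001, "yaw": 0}
    - {"jaw": 0.0, "dx": 0, "dy": 0, "dz": 0, "yaw": 0}

```text
t: 9.05
tool_pos: [0.603, -0.1579, 0.0741]
orientation: [2.181, 2.261, 0.0]
force: [0.0, 0.1, -0.3]
opening: 0.0099
gripper_force: 25.0
```

>>> carry_out:
  moves:
    - {"jaw": 0.0, "dx": 0, "dy": 0, "dz": 0.001, "yaw": 0}
    - {"jaw": 0.0, "dx": 0, "dy": 0, "dz": 0.001, "yaw": 0}
    - {"jaw": 0.0, "dx": 0, "dy": 0, "dz": 0, "yaw": 0}

```text
t: 9.43
tool_pos: [0.6036, -0.1579, 0.0741]
orientation: [2.18, 2.26, 0.001]
force: [-4.5, 2.2, 10.9]
opening: 0.0099
gripper_force: 25.0
```

The floor is felt at 11 N, so the board is seated. I release it with a limited opening and rise.

>>> carry_out:
  moves:
    - {"jaw": 0.0, "dx": 0, "dy": 0, "dz": -0.001, "yaw": 0}
    - {"jaw": 0.03, "dx": 0, "dy": 0, "dz": 0, "yaw": 0}
    - {"jaw": 0.03, "dx": 0, "dy": 0, "dz": 0, "yaw": 0}
    - {"jaw": 0.03, "dx": 0, "dy": 0, "dz": -0.015, "yaw": 0}
    - {"jaw": 0.03, "dx": 0, "dy": 0, "dz": -0.03, "yaw": 0}
    - {"jaw": 0.03, "dx": 0, "dy": 0, "dz": -0.03, "yaw": 0}
    - {"jaw": 0.03, "dx": 0, "dy": 0, "dz": -0.03, "yaw": 0}
    - {"jaw": 0.03, "dx": 0, "dy": 0, "dz": 0, "yaw": 0}

```text
t: 10.42
tool_pos: [0.605, -0.1586, 0.1824]
orientation: [2.177, 2.257, 0.005]
force: [-0.1, -0.8, -0.3]
opening: 0.0301
gripper_force: 0.0
```

```bash
python3 go.py 0.5375 -0.160 2.1 0.069; python3 - <<'E'
from h import *
m=camera_model("wrist");a=read_camera("wrist")[:,:,::-1];b=read_camera("side")[:,:,::-1]
cv2.imwrite("pics/w3.png",a);cv2.imwrite("pics/s3.png",b)
C=(.5724,-.1587,.0367)
cv2.imwrite("pics/c3.png",np.hstack([cv2.resize(a[60:360,140:440],(400,400)),cv2.resize(b[240:390,280:430],(400,400),interpolation=2)]))
print(proj(m,w(C,[(25,60,118),(35,60,118),(25,-60,118),(35,-60,118),(-42,26,105),(-28,26,105),(-42,-26,105),(-28,-26,105)])))
E
```

```text
t 10.425 tcp [ 0.605  -0.1586  0.1824] yang 2.0648151260742837 zax [ 0.0065 -0.0023 -1.    ] F [-0.1459 -0.7994 -0.3085] op 0.030101753811872634 0.0 q [-0.3383  0.1972  1.4385 -0.      1.4989 -0.3744]
shift [ 0.0013 -0.0682  0.113 ] yaw -0.0006140918969028297
[[306.5712 158.2682]
 [321.6693 158.2714]
 [307.8148 323.6835]
 [321.2615 323.6458]
 [214.0269 206.2127]
 [233.5585 206.1997]
 [218.8901 274.7441]
 [237.5062 274.7084]]
```

View pics/c3.png

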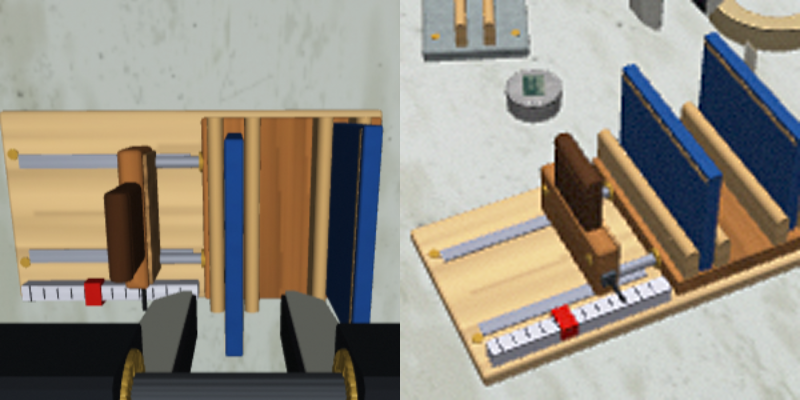

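The board stands fully down in the near slot, its ends at rows ~161 and ~326 (about 2 mm off centre), and the tin and rear board are untouched. Now the handle.

>>> carry_out:
  moves:
    - {"jaw": 0.045, "dx": 0, "dy": -0.034, "dz": 0, "yaw": 0}
    - {"jaw": 0.045, "dx": 0, "dy": -0.034, "dz": 0, "yaw": 0}
    - {"jaw": 0.045, "dx": 0, "dy": 0, "dz": 0, "yaw": 0}
    - {"jaw": 0.045, "dx": 0, "dy": 0, "dz": 0.03, "yaw": 0}
    - {"jaw": 0.045, "dx": 0, "dy": 0, "dz": 0.02, "yaw": 0}
    - {"jaw": 0.045, "dx": 0, "dy": 0, "dz": 0, "yaw": 0}

```text
t: 11.28
tool_pos: [0.5334, -0.1595, 0.125]
orientation: [-2.178, -2.258, 0.003]
force: [0.6, -0.1, -0.2]
opening: 0.045
gripper_force: 0.0
```

```bash
python3 go.py 0.5375 -0.160 2.1 0.069
```

```text
t 11.275 tcp [ 0.5334 -0.1595  0.125 ] yang 2.0736544446761744 zax [-0.0047  0.002  -1.    ] F [ 0.6249 -0.0665 -0.2313] op 0.04500682637673835 0.0 q [-0.3827  0.0635  1.6903  0.      1.393  -0.4188]
shift [-0.0008  0.0044  0.0559] yaw -0.0004598166836671328
```

>>> carry_out:
  moves:
    - {"jaw": 0.045, "dx": 0, "dy": 0.003, "dz": 0.015, "yaw": 0}
    - {"jaw": 0.045, "dx": 0, "dy": 0, "dz": 0.015, "yaw": 0}
    - {"jaw": 0.045, "dx": 0, "dy": 0, "dz": 0.015, "yaw": 0}
    - {"jaw": 0.045, "dx": 0, "dy": 0, "dz": 0.009, "yaw": 0}
    - {"jaw": 0.045, "dx": 0, "dy": 0, "dz": 0, "yaw": 0}

```text
t: 11.9
tool_pos: [0.537, -0.1599, 0.0727]
orientation: [-2.18, -2.26, 0.001]
force: [-0.8, -0.1, 0.8]
opening: 0.045
gripper_force: 0.0
```

>>> carry_out:
  moves:
    - {"jaw": 0.0, "dx": 0, "dy": 0, "dz": 0, "yaw": 0}
    - {"jaw": 0.0, "dx": 0, "dy": 0, "dz": 0, "yaw": 0}
    - {"jaw": 0.0, "dx": 0, "dy": 0, "dz": 0, "yaw": 0}
    - {"jaw": 0.0, "dx": 0, "dy": 0, "dz": 0, "yaw": 0}
    - {"jaw": 0.0, "dx": 0, "dy": 0, "dz": 0, "yaw": 0}
  grip_force: 30

```text
t: 12.52
tool_pos: [0.538, -0.1603, 0.0742]
orientation: [2.181, 2.261, 0.0]
force: [-1.2, 0.8, 2.8]
opening: 0.0128
gripper_force: 30.0
```

```bash
python3 go.py 0.5375 -0.160 2.1 0.069; python3 - <<'E'
from h import *
b=read_camera("side");cv2.imwrite("pics/s4.png",b[:,:,::-1])
E
```

```text
t 12.525 tcp [ 0.538  -0.1603  0.0742] yang 2.0633473956551898 zax [ 0.0004 -0.0002 -1.    ] F [-1.2207  0.7611  2.8311] op 0.012823004423472145 30.000661611557007 q [-0.3808  0.1173  1.7297 -0.0001  1.2941 -0.4168]
shift [ 0.0003 -0.0005  0.0052] yaw -0.000639708625247696
```

>>> carry_out:
  moves:
    - {"jaw": 0.0, "dx": 0, "dy": -0.004, "dz": 0, "yaw": 0}
    - {"jaw": 0.0, "dx": 0, "dy": -0.006, "dz": 0, "yaw": 0}
    - {"jaw": 0.0, "dx": 0, "dy": -0.008, "dz": 0, "yaw": 0}
    - {"jaw": 0.0, "dx": 0, "dy": -0.008, "dz": 0, "yaw": 0}
    - {"jaw": 0.0, "dx": 0, "dy": -0.006, "dz": 0, "yaw": 0}
    - {"jaw": 0.0, "dx": 0, "dy": -0.004, "dz": 0, "yaw": 0}
    - {"jaw": 0.0, "dx": 0, "dy": 0, "dz": 0, "yaw": 0}
    - {"jaw": 0.0, "dx": 0, "dy": 0, "dz": 0, "yaw": 0}
  grip_force: 40

```text
t: 13.58
tool_pos: [0.5031, -0.1617, 0.0743]
orientation: [2.179, 2.259, 0.003]
force: [7.8, -0.2, -2.5]
opening: 0.0127
gripper_force: 40.0
```

```bash
python3 go.py 0.4985 -0.1615 2.1 0.074; python3 - <<'E'
from h import *
m=camera_model("wrist");a=read_camera("wrist")[:,:,::-1];b=read_camera("side")[:,:,::-1]
cv2.imwrite("pics/w5.png",a);cv2.imwrite("pics/s5.png",b)
C=(.5724,-.1587,.0367)
print(proj(m,w(C,[(-73,-60,29),(-70,-60,35)])),proj(camera_model("side"),w(C,[(-73,-60,29),(-70,-60,35)])))
cv2.imwrite("pics/c5.png",np.hstack([cv2.resize(a,(533,400)),cv2.resize(b[325:385,300:340],(267,400),interpolation=2)]))
E
```

```text
t 13.575 tcp [ 0.5031 -0.1617  0.0743] yang 2.0574569011217587 zax [ 0.0033 -0.0006 -1.    ] F [ 7.768  -0.2412 -2.5428] op 0.012711567416719234 39.99909460544586 q [-0.4085  0.027   1.8245  0.0008  1.2868 -0.4447]
shift [ 0.0003 -0.0046  0.0003] yaw -0.0007425171494268104
[[313.0983 337.4795]
 [317.426  341.8595]] [[341.3858 358.7536]
 [342.9644 355.9214]]
```

View pics/c5.png

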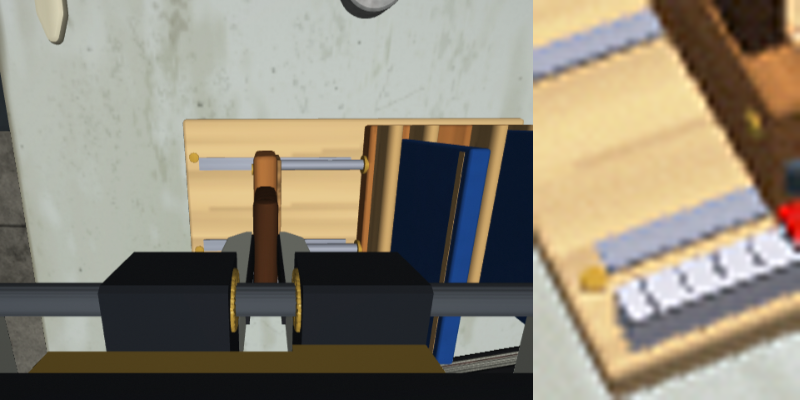

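The wrist view shows the handle held with the jaw moved, but the gripper hides the rail. My side crop missed the mark, which is at about (342,358), so I re-crop there.

```bash
python3 - <<'E'
import cv2,numpy as np
b=cv2.imread("pics/s5.png");a=cv2.imread("pics/side0.png")
c=[cv2.resize(i[335:380,320:385],None,fx=6,fy=8,interpolation=2) for i in(a,b)]
cv2.imwrite("pics/c6.png",np.hstack(c))
for i in(a,b):
    i=i.astype(int);m=(i[...,2]>150)&(i[...,1]<60);m[:335]=0;m[380:]=0;m[:,:320]=0;m[:,385:]=0
    y,x=np.nonzero(m);print(x.mean(),y.mean(),len(x),x.min(),x.max(),y.min(),y.max())
E
```

```text
341.2083333333333 358.7083333333333 48 337 346 355 363
340.8863636363636 358.72727272727275 44 337 346 355 363
```

View pics/c6.png

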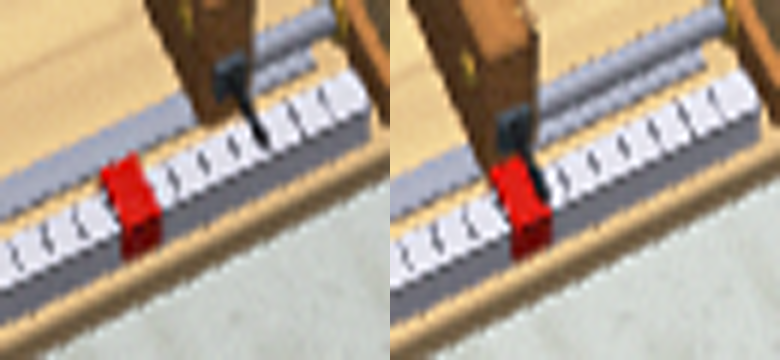

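Left panel is the start, right panel is now: the pointer tip at crop (545,195) is just at the right edge of the red clip, whose top centre is at (521,186). I need about 4.5 mm more, consistent with 39.4 mm of total travel measured against 34.9 mm done.

>>> carry_out:
  moves:
    - {"jaw": 0.0, "dx": 0, "dy": -0.0025, "dz": 0, "yaw": 0}
    - {"jaw": 0.0, "dx": 0, "dy": -0.002, "dz": 0, "yaw": 0}
    - {"jaw": 0.0, "dx": 0, "dy": 0, "dz": 0, "yaw": 0}
    - {"jaw": 0.0, "dx": 0, "dy": 0, "dz": 0, "yaw": 0}
    - {"jaw": 0.0, "dx": 0, "dy": 0, "dz": 0, "yaw": 0}

```text
t: 14.3
tool_pos: [0.4988, -0.1618, 0.0743]
orientation: [2.179, 2.259, 0.003]
force: [7.4, -0.9, -2.4]
opening: 0.0128
gripper_force: 40.0
```

```bash
python3 go.py 0.4985 -0.1615 2.1 0.074; python3 - <<'E'
from h import *
b=np.ascontiguousarray(read_camera("side")[:,:,::-1]);cv2.imwrite("pics/s6.png",b)
x=cv2.resize(b[335:380,320:385],None,fx=6,fy=8,interpolation=2)
f=cv2.resize(b[180:400,270:450],(390,360),interpolation=2)
cv2.imwrite("pics/c7.png",np.hstack([x,f]))
E
```

```text
t 14.3 tcp [ 0.4988 -0.1618  0.0743] yang 2.0651890054361837 zax [ 0.0035 -0.0006 -1.    ] F [ 7.4452 -0.9257 -2.3626] op 0.012755835070073116 39.99889075756073 q [-0.4121  0.0158  1.8359  0.0009  1.2864 -0.4484]
shift [ 0.0003 -0.0003  0.0003] yaw -0.0006075664710323819
```

View pics/c7.png

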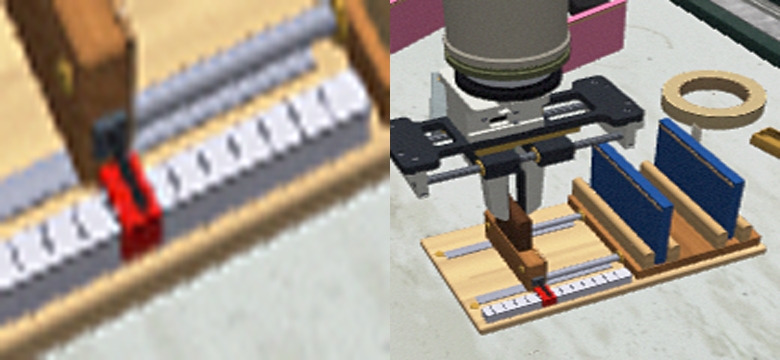

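```bash
python3 - <<'E'
from h import *
D=camera_model("side");C=(.5724,-.1587,.0367)
b=cv2.imread("pics/s6.png").astype(int);a=cv2.imread("pics/side0.png").astype(int)
def loc(uv,z):
    q=ray(D,uv,z)-[C[0],C[1],0];c,s=np.cos(C[2]),np.sin(C[2]);return np.array([c*q[0]+s*q[1],-s*q[0]+c*q[1]])*1000
f=lambda u,v:(320+(u+.5)/6-.5,335+(v+.5)/8-.5)
print("tip start",loc(f(264,143),.035),"tip now",loc(f(143,200),.035))
print("mark corners",[loc(f(*p),.029).round(1) for p in((103,168),(137,153),(160,205),(125,218))])
print("expected px of tip at mark+0",proj(D,w(C,[(-74.4,-66,35)])))
E
```

```text
tip start [-34.3213 -68.142 ] tip now [-72.6735 -67.3554]
mark corners [array([-77.3, -50.4]), array([-66.6, -50.8]), array([-66.7, -66.3]), array([-77.3, -65.2])]
expected px of tip at mark+0 [[342.1621 359.324 ]]
```

The pointer is within about 1 mm of the mark's centre (-72.7 mm against -72.0 mm), the jaw is held at 40 N and both boards are standing. I hand it in.

```bash
python3 -c "
from plant import *
print(close_job())"
```

```text
the job is handed in; nothing more can be done
None
```

The loose blue board is fully down in the clamp's near slot (about 2 mm off centre) and released, and the jaw is held against its spring with the pointer within about 1 mm of the red mark's centre; the job was handed in at about 14 s, and I don't have the verdict.

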